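Press the long hand plane into its case cutout

ROBOT

A 6-joint arm with a two-finger parallel gripper is mounted at the origin on the work surface. World frame = base frame: x ahead of the robot, y to its left, z up, the work surface at z = 0. Lengths are in m, angles in rad, forces in N, time in s.
With the tool pointing down it reaches from about 0.35 to 0.85 m from the base axis. Payload 8.1 kg.
Tool frame: the origin (TCP) lies where the fingers leave the gripper's body, on its centre line; the fingertips stand 84 mm ahead of it and the grasp point (between the pads) lies 65 mm ahead of it (env.tips_ahead is the z of the fingertips in the tool frame, in m); z points along the fingers, y is the line along which they close (so a half turn about z gives the same grasp; the last joint's range is limited). The gripper opens to 93 mm and grips with 3 to 60 N. Pads are 15 mm wide; open, the fingers measure 128 mm over their backs; the gripper's body (75 mm by 188 mm) begins 65 mm behind the grasp point.
Start: joints at [-1.33, 0.13, 1.488, -0, 1.523, -0.085], TCP at [0.192, -0.568, 0.303] pointing down, gripper open.
Joint ranges: [-2.96, 2.96], [-0.89, 2.26], [0.02, 2.5], [-1.34, 4.48], [0, 2.73], [-2.66, 2.66]. Speed limits (rad/s): [2.39, 2.39, 2.79, 3.14, 3.14, 3.14].

INTERFACE

Orientations are given as a unit quaternion [w, x, y, z].
In Python, from cell import env gives the robot as it stands.
- The arm moves only by the tool tcp_steps, called in YAML: its name, and indented under it one key for each argument. Schema: {"type":"object","properties":{"steps":{"type":"array","items":{"type":"array","items":{"type":"array","items":{"type":"number"},"minItems":4,"maxItems":4},"minItems":1,"maxItems":8},"minItems":1,"maxItems":1},"jaw":{"type":"number"},"only":{"type":"string"},"quiet":{"type":"boolean"},"lines":{"type":"string"}},"required":["steps"],"additionalProperties":false}. steps is a list that holds a single list of rows (three levels of brackets), with 1 to 8 rows, each of 4 numbers: dx, dy, dz in m, then a turn about the tool's z in rad; each row shifts and turns the commanded pose from where the row before left it, along the tool's axes as they then stand; what a row does not reach is not made up. A row lasts 1/12 s, in which the tool goes at most 0.0417 m and 0.125 rad, less where a joint would pass 70% of its speed; a pose out of reach is approached as far as the arm can. jaw is the finger opening in m, set as the call begins (left out keeps the last). The fingers move at their own pace and stop on an object; the grip force is fixed at half the most. Time passes only in rows, so rows that do not move let the fingers close. The tool returns the time, the measured TCP pose, the force, the opening and the grip force at its end. only (a regular expression) keeps the lines of the reply that match it, lines (a string "A,B") keeps lines A to B, and quiet returns only ok. Input that does not fit is refused with a message, and nothing moves.
- env.sense(): the state, without advancing time (a new reading comes with each control period).
- env.capture(name): name is "scene" or "top" or "wrist"; returns (picture, depth): 420x560x3 uint8, blue, green, red; 420x560 float32, m along the optical axis (not along the pixel's ray), 0 where there is no reading.
- env.get_calibration(name): a dict with "fx", "fy", "cx", "cy" (pixels), "distortion" ([k1, k2, p1, p2, k3] as OpenCV has them; the pictures are not rectified), "camera_from_world" (4x4, takes a point from world to camera coordinates); the wrist camera has in their place "mount" (4x4, takes a point from camera to tool coordinates, whose origin is the TCP and whose axes are the flange's). Camera axes: x right, y up, looking along -z (the intrinsics and any distortion apply to the point x, -y, -z); pixel columns grow to the right and rows downward; lengths in m; the calibration is good to about 2 mm. A picture is of the moment at which its call begins: read the wrist's pose just before it. get_calibration takes no time and is no camera call.
- env.finish_job(): hands the job in; it is judged then, once.
The state is a dict: "time_s": time; "q": joint angles; "dq": joint speeds; "tau": joint torques, N m; "ee_pos": TCP position; "tool_rot": TCP orientation; "ft_force": force on the tool from outside, world axes, zero at the start; "ft_torque": the same for the moment, N m; "gripper_width": finger opening in m; "grasp_force": force on a finger pad.
Only numpy, scipy, OpenCV 4.12 (cv2) and the standard library are available. Lean on these libraries where they do the work, as an engineer would, in place of code of your own. Each camera call takes 0.05 s, during which the arm holds its last target. There are 200 camera calls.

TASK

The longer of the two hand planes is finished with. Put it, either way round, into the long empty cutout of the open tool case and press it down past the spring tongues until it sits flat and fully home on the cutout's floor, then let go; do not drop it in. Leave the small plane where it lies.

Things in the scene. Friction and masses are not known exactly. Their poses are not given: they have to be found in the camera images.
- long_plane: Longer hand plane lying on its sole: dark metal body 158 mm long (x), 48 wide (y), 20 high; on its middle a dark wooden grip block 68 long, 30 wide, flat top 46 mm above the sole: grip it across the 30 mm from above, or push on its top. Brass knob 20 mm wide, 32 mm above the sole, 55 mm toward +x. 0.45 kg. Origin: centre of the underside, z up.
- long_cutout (a point): Centre of the long cutout's grey floor, 20 mm over the bench; x along the cutout, z up. 174 x 62 mm, 20 mm deep, top 10 mm of the edges bevelled 6 mm outward. A sprung steel tongue at each end (38 mm wide, top 26 mm over the floor) leaves 152 mm between: the plane first rests on them about 8 mm up; a push of 5 to 15 N takes it to the floor.
- case: Open grey tool case, fixed to the bench, 256 mm (x) by 272 mm (y), rim 46 mm and black insert 40 mm over the bench; lid folded flat beyond its +x side. The long cutout lies parallel to x, 62 mm to +y of the centre; a shorter one (114 x 46 mm, too small, stays empty) 30 mm to -y; a try square beyond that, up to 48 mm high. Origin: centre of the underside, z up.
- small_plane: Small hand plane of the same form, 102 mm long (x), 36 wide (y), grip block 40 long, 24 wide, top 40 mm above the sole. It stays where it lies, 12 cm or more beside the long plane. Origin: centre of the underside, z up.

How it is judged:
By the outcome, as a careful person would: the job done as asked, in the order asked, and still so for the second after the job is handed in, with the robot touching nothing.
It also fails if it takes over 48 s, if anything falls off the work surface, if the arm or the gripper's body presses on something with over 40 N, if the wrist force passes 120 N, or if a joint passes its speed limit or range.

## Working session

There is one attempt and no reset: what is moved stays moved. The work goes in short steps, Python scripts to look and compute and a tool call to move; the robot and the scene stay as the last step left them, time stands still between calls to the robot, and variables do not carry over. Pictures are saved under pics/ and viewed, at most 10 in all, crops included, and the job is handed in when it is done.

```bash
ls; mkdir -p pics
```

Run:
```python
from cell import env
import cv2,numpy as np
for n in("top","scene"):
    p,d=env.capture(n); cv2.imwrite(f"pics/{n}0.png",p); np.save(f"pics/{n}0.npy",d)
    print(n,{k:np.round(v,4).tolist() for k,v in env.get_calibration(n).items()})
s=env.sense();print(s["time_s"],s["ee_pos"],s["tool_rot"],s["ft_force"],s["gripper_width"])
print({k:np.round(v,4).tolist() for k,v in env.get_calibration("wrist").items()})
```

```text
cell.py
pics
top {'fx': 430.7292, 'fy': 430.7292, 'cx': 276.1399, 'cy': 206.0151, 'distortion': [-0.0894, 0.0, 0.0, 0.0, 0.0], 'camera_from_world': [[-0.0045, -0.9999, -0.0146, 0.0577], [0.9804, -0.0073, 0.197, -0.5116], [-0.197, -0.0135, 0.9803, -0.8731], [0.0, 0.0, 0.0, 1.0]]}
scene {'fx': 396.2414, 'fy': 396.2414, 'cx': 280.257, 'cy': 216.5567, 'distortion': [0.0362, 0.0, 0.0, 0.0, 0.0], 'camera_from_world': [[0.1088, 0.9939, -0.0161, -0.0926], [-0.6421, 0.0826, 0.7622, 0.2713], [0.7589, -0.0726, 0.6472, -1.0338], [0.0, 0.0, 0.0, 1.0]]}
0.1 [ 0.19196938 -0.56806042  0.30179276] [-8.34616004e-04  9.86758876e-01  1.62191916e-01 -8.07899559e-05] [0.52595028 0.30318162 0.00513276] 0.09292447341018635
{'fx': 319.0039, 'fy': 319.0039, 'cx': 280.0224, 'cy': 208.5166, 'distortion': [0.0159, 0.0, 0.0, 0.0, 0.0], 'mount': [[0.0013, 0.9617, 0.2742, 0.0758], [1.0, -0.0011, -0.0006, -0.0003], [-0.0002, 0.2742, -0.9617, -0.0808], [0.0, 0.0, 0.0, 1.0]]}
```

View pics/top0.png

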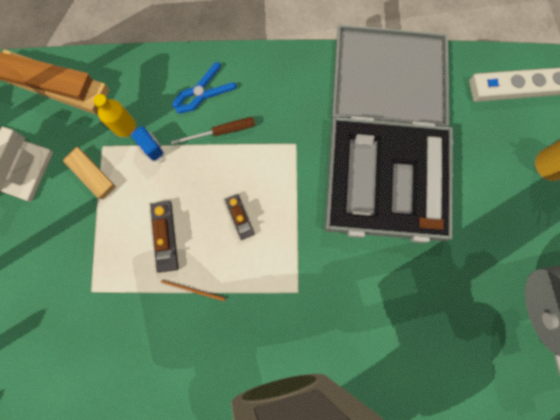

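View pics/scene0.png

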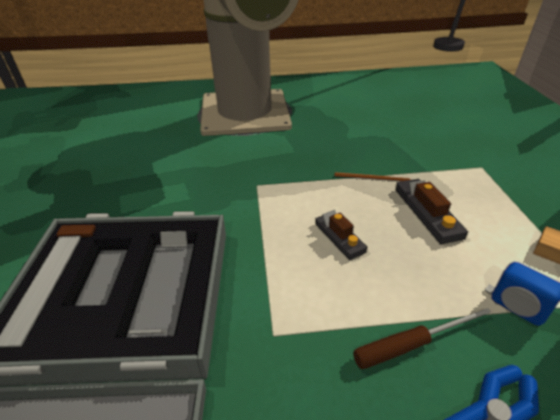

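The top view shows the long plane at about (164,236) with its knob end up at (159,211), and the small plane at (239,216). The long cutout runs from (366,137) to (361,213) in the case at the right. I'll enlarge the two regions to read them more precisely.

Create h.py:
```python
import numpy as np,cv2
from cell import env
from scipy.spatial.transform import Rotation as R
def world(n,uv,z):
    """pixels -> world points on the plane at height z"""
    c=env.get_calibration(n); K=np.array([[c["fx"],0,c["cx"]],[0,c["fy"],c["cy"]],[0,0,1]])
    x=cv2.undistortPoints(np.array(uv,float).reshape(-1,1,2),K,np.array(c["distortion"],float))[:,0]
    T=np.array(c["camera_from_world"]) if n!="wrist" else None
    if n=="wrist":
        s=env.sense();W=np.eye(4);W[:3,:3]=R.from_quat(np.roll(s["tool_rot"],-1)).as_matrix();W[:3,3]=s["ee_pos"]
        T=np.linalg.inv(W@np.array(c["mount"]))
    Ti=np.linalg.inv(T); o=Ti[:3,3]; d=np.c_[x[:,0],-x[:,1],-np.ones(len(x))]@Ti[:3,:3].T
    return o+d*((np.broadcast_to(z,len(x))-o[2])/d[:,2])[:,None]
def crop(src,out,x0,y0,w,h,f):
    p=cv2.imread(src)[y0:y0+h,x0:x0+w]; cv2.imwrite(out,cv2.resize(p,None,fx=f,fy=f,interpolation=cv2.INTER_CUBIC))
```

Run:
```python
import cv2,numpy as np
p=cv2.imread("pics/top0.png")
a=cv2.resize(p[190:280,130:190],None,fx=6,fy=6,interpolation=cv2.INTER_CUBIC)
b=cv2.resize(p[125:225,340:385],None,fx=6,fy=6,interpolation=cv2.INTER_CUBIC)
h=600;c=np.zeros((h,a.shape[1]+b.shape[1],3),np.uint8);c[:540,:360]=a;c[:600,360:]=b
cv2.imwrite("pics/crop0.png",c);print(c.shape)
```

```text
(600, 630, 3)
```

View pics/crop0.png

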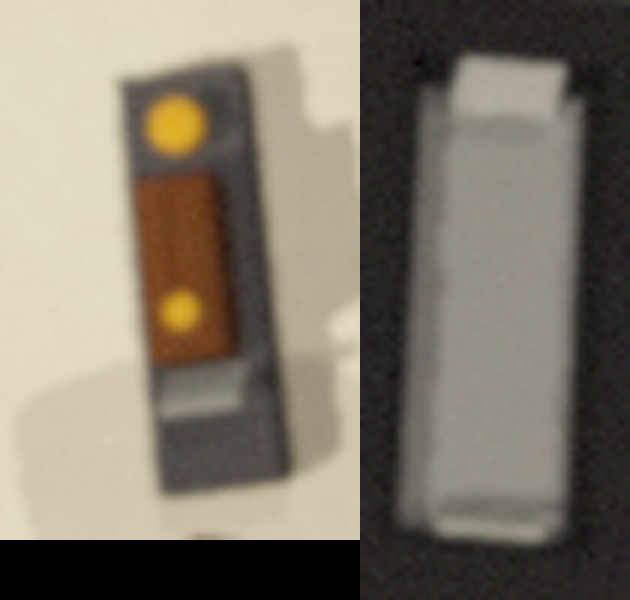

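Run:
```python
from h import *
f=lambda L,o:[((u+.5)/6-.5+o[0],(v+.5)/6-.5+o[1]) for u,v in L]
A=(130,190);B=(280,125)  # right half starts at col 360 => 340-60
def rep(name,P):
    P=P[:,:2];c=P.mean(0);l=(P[0]+P[1]-P[2]-P[3])/2;w=(P[1]+P[2]-P[0]-P[3])/2
    print(name,c.round(4),"len",np.hypot(*l).round(4),"wid",np.hypot(*w).round(4),"ang",np.degrees(np.arctan2(l[1],l[0])).round(2),"wang",np.degrees(np.arctan2(w[1],w[0])).round(2))
rep("body",world("top",f([(122,78),(246,66),(290,472),(163,493)],A),.02))
rep("grip",world("top",f([(135,178),(215,172),(235,358),(152,363)],A),.046))
print("knob",world("top",f([(177,126)],A),.032))
rep("cut",world("top",f([(418,88),(585,98),(563,538),(398,528)],B),.04))
rep("tongues",world("top",f([(458,57),(568,65),(548,541),(435,533)],B),.046))
# case outer rim in full image
rep("case",world("top",[(333,118),(453,125),(450,240),(328,234)],.046))
d=np.load("pics/top0.npy");c=env.get_calibration("top");T=np.linalg.inv(np.array(c["camera_from_world"]))
K=np.array([[c["fx"],0,c["cx"]],[0,c["fy"],c["cy"]],[0,0,1]])
def dp(u,v):
    z=np.median(d[v-1:v+2,u-1:u+2]);x=cv2.undistortPoints(np.array([[[u,v]]],float),K,np.array(c["distortion"]))[0,0]
    return (T@[x[0]*z,-x[1]*z,-z,1])[:3].round(4)
for n,q in dict(grip=(162,233),bench=(110,280),floor=(364,180),insert=(384,180),handtop=(160,242),bodyend=(167,267),between=(200,225),sm=(237,214)).items():print(n,dp(*q))
```

```text
body [0.4541 0.3044] len 0.1543 wid 0.0472 ang 8.45 wang -82.77
grip [0.4532 0.3046] len 0.0679 wid 0.0297 ang 8.33 wang -86.34
knob [[0.50748608 0.31378781 0.032     ]]
cut [ 0.5803 -0.1339] len 0.1682 wid 0.0613 ang -5.28 wang -93.9
tongues [ 0.5842 -0.1371] len 0.1812 wid 0.041 ang -5.19 wang -94.58
case [ 0.575  -0.1991] len 0.2639 wid 0.2685 ang -5.38 wang -93.46
grip [0.4558 0.3014 0.0445]
bench [0.356  0.4278 0.0013]
floor [ 0.5766 -0.143   0.0196]
insert [ 0.5711 -0.1834  0.0396]
handtop [0.4358 0.3037 0.0485]
bodyend [0.3843 0.2942 0.0192]
between [ 0.4799  0.2278 -0.0006]
sm [0.4973 0.1398 0.0396]
```

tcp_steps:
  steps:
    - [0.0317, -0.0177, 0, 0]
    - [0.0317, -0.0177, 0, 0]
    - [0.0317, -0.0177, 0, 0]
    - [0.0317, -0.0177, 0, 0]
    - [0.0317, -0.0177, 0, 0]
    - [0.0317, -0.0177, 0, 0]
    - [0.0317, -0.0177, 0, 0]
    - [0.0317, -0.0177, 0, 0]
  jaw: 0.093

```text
refused: steps: the value is too long (schema: maxItems 1). Nothing was moved.
```

The error is about the shape of the input: a list holding one list of rows, three levels of brackets. Fixing that and sending the same move.

tcp_steps:
  steps:
    - [[0.0317, -0.0177, 0, 0], [0.0317, -0.0177, 0, 0], [0.0317, -0.0177, 0, 0], [0.0317, -0.0177, 0, 0], [0.0317, -0.0177, 0, 0], [0.0317, -0.0177, 0, 0], [0.0317, -0.0177, 0, 0], [0.0317, -0.0177, 0, 0]]
  jaw: 0.093

```text
time_s: 0.77
ee_pos: [0.3877, -0.3515, 0.3024]
tool_rot: [-0.0, 0.987, 0.162, -0.0]
ft_force: [-0.1, -0.5, 0.4]
gripper_width: 0.0931
grasp_force: 0.0
```

tcp_steps:
  steps:
    - [[0.0317, -0.0177, 0, 0], [0.0317, -0.0177, 0, 0], [0.0317, -0.0177, 0, 0], [0.0317, -0.0177, 0, 0], [0.0317, -0.0177, 0, 0], [0.0317, -0.0177, 0, 0], [0.0317, -0.0177, 0, 0], [0.0317, -0.0177, 0, 0]]

```text
time_s: 1.43
ee_pos: [0.5827, -0.1361, 0.3022]
tool_rot: [-0.0, 0.987, 0.162, -0.0]
ft_force: [0.9, -0.5, 0.8]
gripper_width: 0.093
grasp_force: 0.0
```

tcp_steps:
  steps:
    - [[0, 0, 0, 0.105], [0, 0, 0, 0.105], [0, 0, 0, 0.105], [0, 0, 0, 0.103], [0, 0, 0, 0], [0, 0, 0, 0]]

```text
time_s: 1.93
ee_pos: [0.5818, -0.1377, 0.3022]
tool_rot: [-0.0, 0.999, -0.044, -0.0]
ft_force: [-0.4, 1.0, 0.2]
gripper_width: 0.0932
grasp_force: 0.0
```

Run:
```python
from h import *
s=env.sense();np.savez("pics/s1.npz",p=s["ee_pos"],r=s["tool_rot"])
p,d=env.capture("wrist");cv2.imwrite("pics/w1.png",p);np.save("pics/w1.npy",d)
p=p[:,100:460];cv2.imwrite("pics/w1c.png",cv2.resize(p,None,fx=1.42,fy=1.42,interpolation=cv2.INTER_CUBIC))
m=R.from_quat(np.roll(s["tool_rot"],-1)).as_matrix();print(s["ee_pos"],m.round(4).tolist(),np.degrees(np.arctan2(m[1,0],m[0,0])))
```

```text
[ 0.58175624 -0.1377264   0.3022306 ] [[0.996, -0.0889, -0.0008], [-0.0889, -0.996, 0.0003], [-0.0009, -0.0002, -1.0]] -5.0981249762701255
```

View pics/w1c.png

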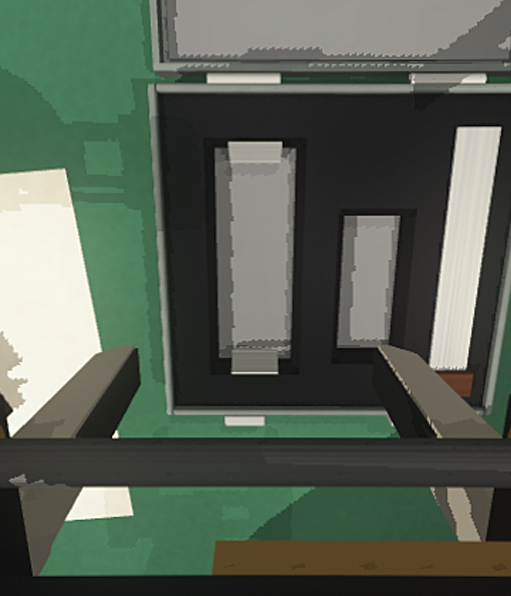

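The wrist view shows the whole long cutout. Its bevel outline runs from about (205,139) to (298,374) in the crop, with the two light tongues at (255,152) and (255,362).

Run:
```python
from h import *
f=lambda L:[((u+.5)/1.42-.5+100,(v+.5)/1.42-.5) for u,v in L]
def rep(name,P):
    P=P[:,:2];c=P.mean(0);l=(P[0]+P[1]-P[2]-P[3])/2;w=(P[1]+P[2]-P[0]-P[3])/2
    print(name,c.round(4),"len",np.hypot(*l).round(4),"wid",np.hypot(*w).round(4),"ang",np.degrees(np.arctan2(l[1],l[0])).round(2),"wang",np.degrees(np.arctan2(w[1],w[0])).round(2))
rep("bevel .04",world("wrist",f([(205,139),(307,139),(298,374),(207,374)]),.04))
rep("bevel low .03",world("wrist",f([(215,149),(298,147),(290,358),(218,358)]),.03))
rep("tongue tips",world("wrist",f([(229,163),(282,163),(278,350),(232,350)]),.046))
rep("tongue out",world("wrist",f([(228,142),(282,142),(278,374),(232,374)]),.046))
rep("case",world("wrist",f([(151,86),(519,86),(492,413),(169,413)]),.046))
```

```text
bevel .04 [ 0.5847 -0.1368] len 0.1839 wid 0.0741 ang -5.9 wang -95.01
bevel low .03 [ 0.5867 -0.1377] len 0.1683 wid 0.0611 ang -5.69 wang -94.35
tongue tips [ 0.5883 -0.1379] len 0.1436 wid 0.0373 ang -5.18 wang -95.01
tongue out [ 0.5849 -0.1375] len 0.1787 wid 0.0377 ang -5.04 wang -95.01
case [ 0.58   -0.1956] len 0.2497 wid 0.2592 ang -3.1 wang -95.03
```

tcp_steps:
  steps:
    - [[-0.0139, -0.0358, 0, 0], [-0.0139, -0.0358, 0, 0], [-0.0139, -0.0358, 0, 0], [-0.0139, -0.0358, 0, 0], [-0.0139, -0.0358, 0, 0], [-0.0139, -0.0358, 0, 0]]
  quiet: true

```text
ok
```

tcp_steps:
  steps:
    - [[-0.0139, -0.0358, 0, 0], [-0.0139, -0.0358, 0, 0], [-0.0139, -0.0358, 0, 0], [-0.0139, -0.0358, 0, 0], [-0.0139, -0.0358, 0, 0], [-0.0139, -0.0358, 0, 0]]
  quiet: true

```text
ok
```

tcp_steps:
  steps:
    - [[0, 0, 0, -0.117], [0, 0, 0, -0.117], [0, 0, 0, 0], [0, 0, 0, 0], [0, 0, 0, 0]]

```text
time_s: 3.4
ee_pos: [0.4556, 0.3049, 0.3027]
tool_rot: [0.0, 0.998, 0.069, -0.0]
ft_force: [0.3, -0.2, 0.3]
gripper_width: 0.0934
grasp_force: 0.0
```

Run:
```python
from h import *
s=env.sense()
p,d=env.capture("wrist");cv2.imwrite("pics/w2.png",p)
p=p[60:300,180:400];cv2.imwrite("pics/w2c.png",cv2.resize(p,None,fx=2.5,fy=2.5,interpolation=cv2.INTER_CUBIC))
m=R.from_quat(np.roll(s["tool_rot"],-1)).as_matrix();print(s["ee_pos"],np.degrees(np.arctan2(m[1,0],m[0,0])))
```

```text
[0.45557186 0.30491056 0.30272795] 7.928903436905777
```

View pics/w2c.png

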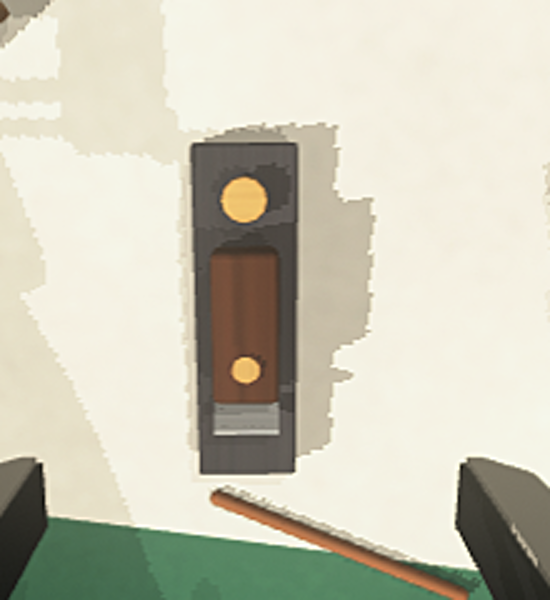

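The long plane fills the crop from (192,143) to (296,474). Its grip block top runs from (211,252) to (279,403), nearly aligned with the tool.

Run:
```python
from h import *
f=lambda L:[((u+.5)/2.5-.5+180,(v+.5)/2.5-.5+60) for u,v in L]
s=env.sense();m=R.from_quat(np.roll(s["tool_rot"],-1)).as_matrix();
def rep(name,P):
    t=np.r_[P.mean(0)[:2]-s["ee_pos"][:2],0]@m
    P=P[:,:2];c=P.mean(0);l=(P[0]+P[1]-P[2]-P[3])/2;w=(P[1]+P[2]-P[0]-P[3])/2
    print(name,c.round(4),"len",np.hypot(*l).round(4),"wid",np.hypot(*w).round(4),"ang",np.degrees(np.arctan2(l[1],l[0])).round(2),"wang",np.degrees(np.arctan2(w[1],w[0])).round(2),"tool",t.round(4))
rep("body",world("wrist",f([(192,143),(298,143),(296,474),(200,474)]),.02))
rep("grip",world("wrist",f([(211,252),(278,252),(279,403),(212,403)]),.046))
```

```text
body [0.4536 0.3065] len 0.1563 wid 0.0468 ang 8.43 wang -82.0 tool [-0.0018 -0.002  -0.    ]
grip [0.454  0.3071] len 0.067 wid 0.029 ang 8.26 wang -82.0 tool [-0.0013 -0.0025 -0.    ]
```

tcp_steps:
  steps:
    - [[-0.0015, -0.002, 0.03, 0], [0, 0, 0.04, 0], [0, 0, 0.04, 0], [0, 0, 0.04, 0], [0, 0, 0.03, 0], [0, 0, 0.013, 0], [0, 0, 0, 0], [0, 0, 0, 0]]
  jaw: 0.07

```text
time_s: 4.12
ee_pos: [0.4541, 0.3069, 0.1104]
tool_rot: [0.0, 0.998, 0.07, -0.0]
ft_force: [0.2, -0.1, 0.1]
gripper_width: 0.0699
grasp_force: 0.0
```

tcp_steps:
  steps:
    - [[0, 0, 0, 0], [0, 0, 0, 0], [0, 0, 0, 0], [0, 0, 0, 0], [0, 0, 0, 0], [0, 0, 0, 0], [0, 0, 0, 0], [0, 0, 0, 0]]
  jaw: 0.0

```text
time_s: 4.78
ee_pos: [0.4537, 0.3072, 0.11]
tool_rot: [-0.0, 0.997, 0.071, 0.0]
ft_force: [-0.9, -0.0, 1.6]
gripper_width: 0.0298
grasp_force: 30.0
```

tcp_steps:
  steps:
    - [[0, 0, -0.02, 0], [0, 0, -0.03, 0], [0, 0, -0.04, 0], [0, 0, -0.03, 0], [0, 0, -0.02, 0], [0, 0, 0, 0], [0, 0, 0, 0]]

```text
time_s: 5.37
ee_pos: [0.4539, 0.3073, 0.2498]
tool_rot: [-0.0, 0.997, 0.071, 0.001]
ft_force: [0.1, 0.1, -4.9]
gripper_width: 0.0298
grasp_force: 30.0
```

tcp_steps:
  steps:
    - [[0.0047, 0.0327, 0, 0], [0.0047, 0.0327, 0, 0], [0.0047, 0.0327, 0, 0], [0.0047, 0.0327, 0, 0], [0.0047, 0.0327, 0, 0], [0.0047, 0.0327, 0, 0], [0.0047, 0.0327, 0, 0]]

```text
time_s: 5.95
ee_pos: [0.5171, 0.0835, 0.2459]
tool_rot: [-0.0, 0.997, 0.071, -0.003]
ft_force: [0.2, 1.2, -4.3]
gripper_width: 0.0297
grasp_force: 30.0
```

tcp_steps:
  steps:
    - [[0.0047, 0.0327, 0, 0], [0.0047, 0.0327, 0, 0], [0.0047, 0.0327, 0, 0], [0.0047, 0.0327, 0, 0], [0.0047, 0.0327, 0, 0], [0.0047, 0.0327, 0, 0], [0.0047, 0.0327, 0, 0]]

```text
time_s: 6.53
ee_pos: [0.5821, -0.138, 0.2455]
tool_rot: [-0.001, 0.997, 0.071, -0.003]
ft_force: [0.1, 0.9, -3.8]
gripper_width: 0.0295
grasp_force: 30.0
```

tcp_steps:
  steps:
    - [[0, 0, 0, 0.058], [0, 0, 0, 0.058], [0, 0, 0, 0.058], [0, 0, 0, 0.058], [0, 0, 0, 0], [0, 0, 0, 0], [0, 0, 0, 0], [0, 0, 0, 0]]

```text
time_s: 7.2
ee_pos: [0.5831, -0.1366, 0.2486]
tool_rot: [-0.0, 0.999, -0.044, -0.001]
ft_force: [0.1, 0.7, -3.9]
gripper_width: 0.0297
grasp_force: 30.0
```

Run:
```python
from h import *
s=env.sense()
p,d=env.capture("wrist");cv2.imwrite("pics/w3.png",p)
p=p[20:330,130:430];cv2.imwrite("pics/w3c.png",cv2.resize(p,None,fx=1.9,fy=1.9,interpolation=cv2.INTER_CUBIC))
m=R.from_quat(np.roll(s["tool_rot"],-1)).as_matrix();print(s["ee_pos"],np.degrees(np.arctan2(m[1,0],m[0,0])))
```

```text
[ 0.58306475 -0.1365702   0.24857953] -5.082230693284763
```

View pics/w3c.png

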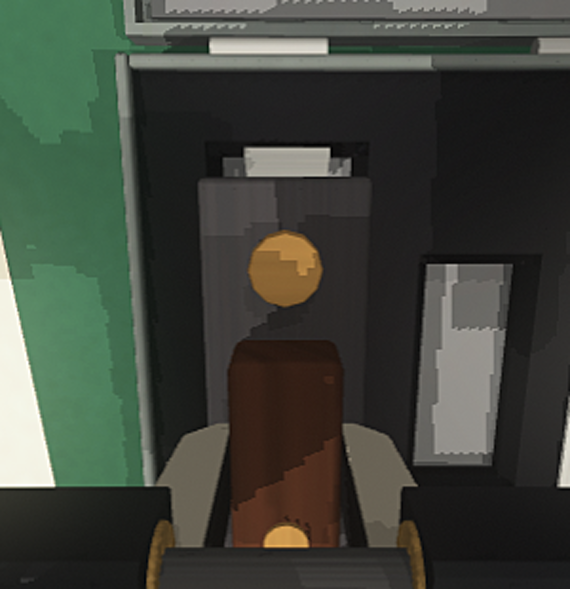

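The held plane's front edge is at (199..371,179), with the far tongue beyond it at (244..330,147) and the bevel edge at (206..369,143). Checking the alignment.

Run:
```python
from h import *
f=lambda L:[((u+.5)/1.9-.5+130,(v+.5)/1.9-.5+20) for u,v in L]
s=env.sense();m=R.from_quat(np.roll(s["tool_rot"],-1)).as_matrix()
for n,P,z in[("front",[(199,179),(371,179)],.1586),("knob",[(286,268)],.171),("tongue",[(244,147),(330,147)],.046),("bevel",[(206,143),(369,143)],.04)]:
    w=world("wrist",f(P),z);t=(w-s["ee_pos"])@m;print(n,w.mean(0).round(4),t.mean(0).round(4),np.ptp(t,0).round(4))
```

```text
front [ 0.6603 -0.1433  0.1586] [ 0.0774 -0.0002  0.0903] [0.0001 0.0465 0.    ]
knob [ 0.638  -0.1416  0.171 ] [0.0551 0.0001 0.0779] [0. 0. 0.]
tongue [ 0.6747 -0.1454  0.046 ] [0.0921 0.0006 0.2029] [0.    0.038 0.   ]
bevel [ 0.6767 -0.1458  0.04  ] [0.0941 0.0008 0.2089] [0.0001 0.0734 0.    ]
```

tcp_steps:
  steps:
    - [[0.001, 0.0006, 0.02, 0], [0, 0, 0.03, 0], [0, 0, 0.03, 0], [0, 0, 0.015, 0], [0, 0, 0.005, 0], [0, 0, 0, 0], [0, 0, 0, 0]]

```text
time_s: 7.83
ee_pos: [0.585, -0.1376, 0.1508]
tool_rot: [0.0, 0.999, -0.045, 0.001]
ft_force: [-0.0, -0.1, -3.3]
gripper_width: 0.0298
grasp_force: 30.0
```

tcp_steps:
  steps:
    - [[0, 0, 0.003, 0], [0, 0, 0.003, 0], [0, 0, 0.003, 0], [0, 0, 0.001, 0], [0, 0, 0, 0], [0, 0, 0, 0]]

```text
time_s: 8.33
ee_pos: [0.585, -0.1377, 0.1404]
tool_rot: [0.0, 0.999, -0.045, 0.001]
ft_force: [1.3, -0.3, -1.3]
gripper_width: 0.0299
grasp_force: 30.0
```

Contact with the tongues is beginning at about the expected height, so I'll press on in small steps.

tcp_steps:
  steps:
    - [[0, 0, 0.001, 0], [0, 0, 0.001, 0], [0, 0, 0.001, 0], [0, 0, 0, 0]]

```text
time_s: 8.67
ee_pos: [0.5849, -0.1377, 0.1375]
tool_rot: [0.0, 0.999, -0.045, 0.001]
ft_force: [0.2, 0.5, 5.9]
gripper_width: 0.0296
grasp_force: 30.0
```

tcp_steps:
  steps:
    - [[0, 0, 0.001, 0], [0, 0, 0.001, 0], [0, 0, 0.001, 0], [0, 0, 0, 0]]

```text
time_s: 9.0
ee_pos: [0.5851, -0.1376, 0.1347]
tool_rot: [0.0, 0.999, -0.045, 0.001]
ft_force: [0.4, -0.7, 2.3]
gripper_width: 0.0297
grasp_force: 30.0
```

tcp_steps:
  steps:
    - [[0, 0, 0.001, 0], [0, 0, 0.001, 0], [0, 0, 0.001, 0], [0, 0, 0, 0]]

```text
time_s: 9.33
ee_pos: [0.5855, -0.1377, 0.1316]
tool_rot: [0.0, 0.999, -0.045, 0.001]
ft_force: [3.4, -0.7, 5.3]
gripper_width: 0.0295
grasp_force: 30.0
```

tcp_steps:
  steps:
    - [[0, 0, 0.001, 0], [0, 0, 0, 0], [0, 0, 0, 0]]

```text
time_s: 9.58
ee_pos: [0.5858, -0.1377, 0.1307]
tool_rot: [0.0, 0.999, -0.045, 0.002]
ft_force: [5.4, -0.7, 4.2]
gripper_width: 0.0298
grasp_force: 30.0
```

tcp_steps:
  steps:
    - [[0.0005, 0, 0.001, 0], [0, 0, 0, 0], [0, 0, 0, 0]]

```text
time_s: 9.83
ee_pos: [0.5862, -0.1378, 0.1299]
tool_rot: [0.0, 0.999, -0.045, 0.002]
ft_force: [4.1, -1.2, 5.9]
gripper_width: 0.03
grasp_force: 30.0
```

tcp_steps:
  steps:
    - [[0.0005, 0, 0.001, 0], [0, 0, 0, 0], [0, 0, 0, 0]]

```text
time_s: 10.08
ee_pos: [0.5863, -0.1378, 0.1299]
tool_rot: [0.0, 0.999, -0.045, 0.001]
ft_force: [-3.0, 2.5, 17.3]
gripper_width: 0.0298
grasp_force: 30.0
```

Run:
```python
from h import *
p,d=env.capture("scene");cv2.imwrite("pics/s4.png",p);cv2.imwrite("pics/s4c.png",cv2.resize(p[180:400,0:260],None,fx=2.7,fy=2.7,interpolation=cv2.INTER_CUBIC))
```

```text
(no output)
```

View pics/s4c.png

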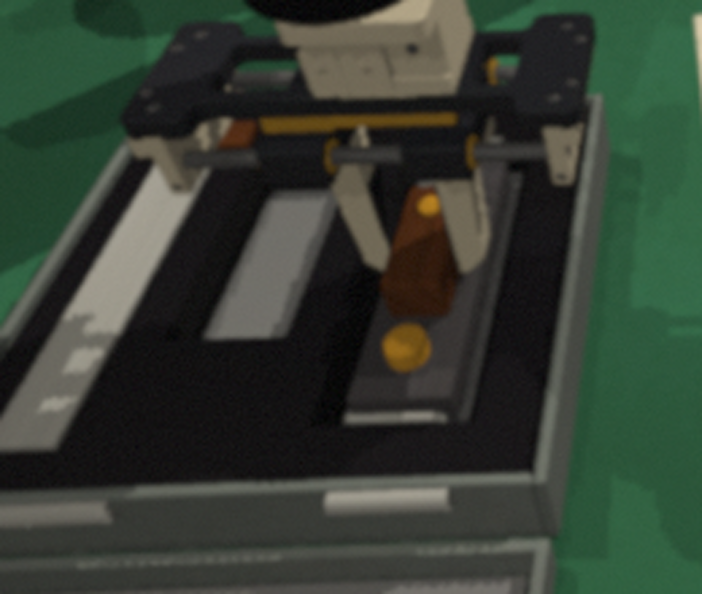

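The plane is bottomed out: z stopped at 0.1299 against an expected 0.130, and the force jumped to 17 N. The picture shows it lying in the cutout, with the far tongue at (395,417). I'll release, rise, close the fingers and look.

tcp_steps:
  steps:
    - [[0, 0, -0.001, 0], [0, 0, 0, 0], [0, 0, 0, 0], [0, 0, 0, 0], [0, 0, 0, 0]]
  jaw: 0.05

```text
time_s: 10.55
ee_pos: [0.5849, -0.1375, 0.1279]
tool_rot: [-0.0, 0.999, -0.045, -0.001]
ft_force: [-1.0, 0.5, -0.8]
gripper_width: 0.0499
grasp_force: 0.0
```

tcp_steps:
  steps:
    - [[0, 0, -0.02, 0], [0, 0, -0.04, 0], [0, 0, -0.04, 0], [0, 0, -0.03, 0], [0, 0, -0.02, 0], [0, 0, 0, 0], [0, 0, 0, 0]]

```text
time_s: 11.13
ee_pos: [0.5861, -0.1378, 0.2802]
tool_rot: [0.0, 0.999, -0.045, 0.001]
ft_force: [0.5, 0.7, -0.5]
gripper_width: 0.0502
grasp_force: 0.0
```

Run:
```python
from h import *
s=env.sense();m=R.from_quat(np.roll(s["tool_rot"],-1)).as_matrix()
p,d=env.capture("wrist");c=env.get_calibration("wrist");cv2.imwrite("pics/w5.png",cv2.resize(p[20:330,130:430],None,fx=1.9,fy=1.9,interpolation=cv2.INTER_CUBIC))
# height map from depth
K=np.array([[c["fx"],0,c["cx"]],[0,c["fy"],c["cy"]],[0,0,1]])
v,u=np.mgrid[0:420,0:560];x=cv2.undistortPoints(np.stack([u,v],-1).reshape(-1,1,2).astype(float),K,np.array(c["distortion"]))[:,0]
z=d.ravel();W=np.c_[x[:,0]*z,-x[:,1]*z,-z]@np.array(c["mount"])[:3,:3].T+np.array(c["mount"])[:3,3]
W=W@m.T+s["ee_pos"];np.save("pics/w5.npy",W.reshape(420,560,3))
a=np.radians(-5.1);r=(W[:,:2]-[.5845,-.137])@np.array([[np.cos(a),-np.sin(a)],[np.sin(a),np.cos(a)]])
for X in(-70,-60,-45,-20,0,20,45,70,100):
    for Y in(-18,0,18):
        k=(np.hypot(r[:,0]*1e3-X,r[:,1]*1e3-Y)<3)&(z>0);print(X,Y,k.sum(),np.median(W[k,2]).round(4) if k.any() else None,end=" | ")
    print()
```

```text
-70 -18 21 0.0387 | -70 0 21 0.0388 | -70 18 21 0.0387 | 
-60 -18 22 0.0389 | -60 0 22 0.0386 | -60 18 22 0.0389 | 
-45 -18 19 0.039 | -45 0 36 0.053 | -45 18 27 0.0388 | 
-20 -18 21 0.0388 | -20 0 24 0.0668 | -20 18 23 0.0389 | 
0 -18 22 0.0385 | 0 0 30 0.0648 | 0 18 25 0.0388 | 
20 -18 150 0.3073 | 20 0 192 0.3069 | 20 18 165 0.3072 | 
45 -18 29 0.0386 | 45 0 21 0.039 | 45 18 29 0.039 | 
70 -18 30 0.0387 | 70 0 32 0.0389 | 70 18 32 0.0388 | 
100 -18 34 0.0389 | 100 0 33 0.039 | 100 18 34 0.039 |
```

View pics/w5.png

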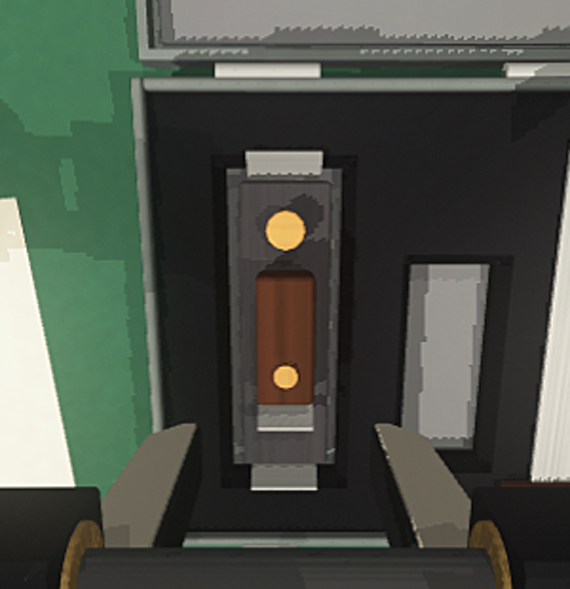

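The plane sits flat: its body top reads 38.7 ± 0.2 mm along the whole length, flush with the insert at 39.0 mm by the same camera (40 mm nominal for both). It lies at (241..334,182..463) between the tongues, and the gripper is clear above it.

```bash
python3 -c "
from cell import env
print(env.finish_job())"
```

```text
the job is handed in; nothing more can be done
None
```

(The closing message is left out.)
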